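# Level the pouring slab with a drop-foot gauge and a shim wedge

## Task

The dark pouring slab sits low along its edge nearest you and must be level before caramel is poured. Take the dial gauge off its sloping rest, lower it gently so that its base stands flat on the worktop with its sprung foot resting on the slab just inside the low edge, and let it stand there; then push the orange wedge under that edge, keeping an eye on the gauge, until the needle stands on the green mark and the wedge is tight under the slab. Leave the gauge and the wedge in place and the other things on the bench where they are.

Things in the scene. Friction and masses are not known exactly. Their poses are not given: they have to be found in the camera images.
- slab: Dark grey mineral-composite slab 300 mm wide (y), 200 deep (x), 15 thick, about 1.5 kg. Origin on its underside at the middle of the low edge; x runs away from that edge, y along it, z up. Its far end stands on two 20 mm rubber feet at x = 195 mm, about which it rocks; it does not slide. The low edge rests on two worn stubs (22 mm across, 10 high) at x = 15, y = +-130 mm.
- slab_edge (a point): Middle of the top of the slab's low edge, 15 mm above the slab's origin; same axes. The gap under this edge is about 9 mm at the start (slab leaning 0.055 rad) and 20 mm when level; the level top is 35 mm above the worktop.
- gauge: Drop-foot dial gauge, 0.5 kg. Grey base 90 (x) by 60 (y) by 14 mm; origin at the centre of its underside, z up the column, x along the arm (60 mm up). The column stands over the origin. Starts on the rest, z leaning about 40 degrees towards the rest's -x (robot) side, arm pointing uphill. The 48 mm dial, at x = 122 mm and 70 mm up, looks along +x; top of gauge 126 mm.
- gauge_grip (a point): Centre of the black grip on top of the gauge's column, 92 mm above the base's underside; grip 30 mm across y, 22 mm along x, 44 mm high; same axes as the gauge.
- gauge_foot (a joint): Upward slide of the sprung foot, m: 0 hanging free with its sole 20 mm above the plane of the base's underside, 0.030 at the top stop; light spring (0.5 N at 0, 0.9 N at 0.015). The red needle turns clockwise 8 degrees per mm and points to 12 o'clock, the middle of the green mark, at 0.015. The mark covers 0.0135 to 0.0165.
- rest: Fixed stainless rest with a plate that slopes up at 40 degrees along its own +x, 80 mm wide, with a 10 mm lip at its lower end; the gauge's base stands on the plate against the lip. Origin at the centre of its underside, z up; about 125 by 90 mm on the worktop and 105 mm high.
- wedge: Orange plastic wedge lying flat, 145 mm long, 40 wide, 90 g. Origin at mid-length on its underside; x points to the thin tip at +72 mm, z up. Rises from 4 mm at the tip by 16 mm per 100 over 120 mm; the last 25 mm (x = -72 to -47) is a block head 27 mm high to hold or push. Driving it in takes roughly 8 to 20 N if it is not pressed down as well; it stays where left.
- table: White worktop, its top at height 0.
- pie_dish: Blue fluted ceramic pie dish, about 200 mm across, 38 mm high; bystander. Origin at the centre of its underside.
- knife: Chef's knife lying on its side, about 330 mm long, along its x; bystander. Origin near the bolster.
- flour_jar: Clear jar, 90 mm across, 140 mm high; bystander. Origin at the centre of its underside.
- bench_scraper: Bench scraper with steel blade and wooden handle, 130 by 120 mm; bystander. Origin near the middle of the blade.
- sugar_bowl: White bowl, 120 mm across, 50 mm high; bystander. Origin at the centre of its underside.
- foot_tip (a point): Centre of the sole of the gauge's foot, a steel disc 20 mm across on a sprung stem below the end of the arm, at x = 105 mm in the gauge's frame (60 mm beyond the front of the base); same axes as the gauge.

How it is judged (in metres and radians):
On the way:
1. the gauge stands by itself, flat on the worktop, its foot on the slab, which is still low (angle between gauge's own z axis and vertical below 0.04 rad and height (world z) of gauge below 0.004 m and contact force between gauge and slab above 0.2 N and contact force between the fingers and gauge below 0.1 N and value of joint gauge_foot between 0.002 and 0.0125 m and x of foot_tip in the frame of slab below 0.07 m), for 0.2 s.
At the end, for the whole second after the job is handed in: Gauge alone, flat on the worktop (lean under 0.04 rad, base lifted under 4 mm), foot on the slab within 70 mm of the low edge, reading 15 mm +-1.5 (needle on green); wedge in from the low edge, within 0.6 rad of square, bearing the slab with over 3 N; both at rest (angle between gauge's own z axis and vertical below 0.04 rad and height (world z) of gauge below 0.004 m and contact force between gauge and slab above 0.2 N and value of joint gauge_foot between 0.0135 and 0.0165 m and contact force between wedge and slab above 3 N and linear speed of each of wedge, gauge below 0.01 m/s and x of foot_tip in the frame of slab below 0.07 m and x of wedge in the frame of slab below 0.09 m and angle between the x axis of wedge and the x axis of slab, either way round below 0.6 rad); the robot touches nothing.
It fails at once if the gauge is rammed onto the slab (contact force between gauge and slab above 15 N).
It fails at once if the gauge is dropped or rammed onto the worktop (contact force between gauge and table above 40 N).
It fails at once if the pie dish, knife, jar, scraper or bowl is shifted by more than 25 mm (distance of any of pie_dish, knife, flour_jar, bench_scraper, sugar_bowl from where it was at the start of the episode above 0.025 m).
It also fails if it takes over 70 s, if anything falls off the work surface, if the arm or the gripper's body presses on something with over 40 N, if the wrist force passes 120 N, or if a joint passes its speed limit or range.

## Robot

A 7-joint arm with a two-finger parallel gripper is mounted at the origin on the work surface. World frame = base frame: x ahead of the robot, y to its left, z up, the work surface at z = 0. Lengths are in mm, angles in rad, forces in N, time in s.
With the tool pointing down it reaches from about 400 to 850 mm from the base axis. Payload 4.5 kg.
Tool frame: the origin (TCP) lies midway between the tips of the shut fingers; the grasp point (between the pads) lies hold_point_z behind it (hold_point_z is the distance from the TCP to the grasp point, in mm); z points along the fingers, y is the line along which they close (so a half turn about z gives the same grasp; the last joint's range is limited). The gripper opens to 88 mm and grips with 3 to 60 N. Pads are 18 mm wide; open, the fingers measure 123 mm over their backs; the gripper's body (75 mm by 187 mm) begins 45 mm behind the grasp point.
Start: joints at [-1.148, 0.689, -0.195, 1.565, 0.157, 0.902, -0.215], TCP at [236.907, 578.385, 238.743] pointing down, gripper open.
Joint ranges: [-3.01, 3.01], [-0.46, 2.08], [-1.47, 1.51], [0.13, 2.56], [-1, 4.14], [0.04, 2.09], [-2.66, 2.66]. Speed limits (rad/s): [2.57, 2.57, 3.14, 3.14, 3.14, 3.14, 3.14].

## Interface

Orientations are given as a unit quaternion [x, y, z, w].
In Python, from plant import * gives the robot as it stands. The module is installed in compiled form; this text tells all that it offers.
- The arm moves only by the shell command python3 -m crank 'ROWS' [OPENING]. ROWS is JSON, a list of rows, each a list of 2 entries, a list of its own where there are three numbers: the shift along the tool's x, y, z in m, then the turn, a rotation vector about the tool's x, y, z in rad. In form: [[[x, y, z], [ax, ay, az]], ...]. A call has 1 to 5 rows; each row shifts and turns the commanded pose from where the row before left it, along the tool's axes as they then stand; what a row does not reach is not made up. A row lasts 1/8 s, in which the tool goes at most 62.5 mm and 10.7 degrees, less where a joint would pass 70% of its speed; a pose out of reach is approached as far as the arm can. A call with a gripper value outside its range is refused whole. OPENING is the finger opening in m, from 0 to 0.0881, set as the call begins (- or left out, the last holds). The fingers move at their own pace and stop on an object; the grip force is fixed at half the most. Time passes only in rows, so rows that do not move let the fingers close. It gives the time, the measured TCP pose, the force, the opening and the grip force at its end, in the units of the state.
- read_state(): the state, without advancing time (a new reading comes with each control period).
- get_image(name): name is "side" or "top" or "wrist"; returns a dict with "frame" (480x640x3 uint8, red, green, blue), "z_map" (480x640 float32, mm along the optical axis (not along the pixel's ray), 0 where there is no reading), "fx", "fy", "cx", "cy" (pixels), "cam_to_world" (4x4, takes a point from camera to world coordinates); the wrist camera has in their place "hand_eye" (4x4, takes a point from camera to tool coordinates, whose origin is the TCP and whose axes are the flange's). Camera axes: x right, y down, z forward; pixel columns grow to the right and rows downward; lengths in mm; the calibration is good to about 2 mm. The wrist camera is an equidistant fisheye: a pixel r from the principal point sees the ray r / f radians off the axis. A picture is of the moment at which its call begins: read the wrist's pose just before it.
- close_job(): hands the job in; it is judged then, once.
Trained networks look in the newest picture that a camera, given by its name, has taken for a name from the list of things; names that differ only in an ending like _2 or _b are one class to them, and where a whole thing is asked for, a point or a joint stands for the part that bears it (a point fixed in the world has none). Each returns a list of dicts, best first, with "confidence" (0 to 1); they miss things now and then, are a little off and sometimes report something else, mostly with a low value. They report only what shows in the picture. A call takes as long as a camera call.
- search_frame(camera, query): "xyz" ([x, y, z] in mm, in world coordinates, good to about 4 mm: the middle of the surface that is visible of it).
- spot_point(camera, query): "xyz" ([x, y, z] in mm, in world coordinates, good to about 4 mm: a listed point, or the origin of a listed thing).
The state is a dict: "clock": time; "joint_positions": joint angles; "joint_vel": joint speeds; "joint_efforts": joint torques, N m; "tcp_pos": TCP position; "eef_rot": TCP orientation; "force": force on the tool from outside, world axes, zero at the start; "ft_torque": the same for the moment, N m; "gripper_width": opening from 0.0 (shut) to 1.0 (fully open); "grip_force": force on a finger pad.
Only numpy, scipy, OpenCV 4.12 (cv2) and the standard library are available. Lean on these libraries where they do the work, as an engineer would, in place of code of your own. Each camera call takes 0.05 s, during which the arm holds its last target. There are 200 camera calls.

## Working session

There is one attempt and no reset: what is moved stays moved. The work goes in short steps, Python scripts to look and compute and a shell command to move; the robot and the scene stay as the last step left them, time stands still between calls to the robot, and variables do not carry over. Pictures are saved under pics/ and viewed, at most 10 in all, crops included, and the job is handed in when it is done.

```bash
mkdir -p pics
cat > h.py <<'E'
from plant import *
import numpy as np, cv2
from scipy.spatial.transform import Rotation as R
def save(im,n): cv2.imwrite('pics/'+n+'.png',cv2.cvtColor(im['frame'],cv2.COLOR_RGB2BGR))
def cloud(im):
    z=im['z_map'].astype(float); v,u=np.mgrid[:480,:640]
    p=np.stack([(u-im['cx'])/im['fx']*z,(v-im['cy'])/im['fy']*z,z,np.ones_like(z)],-1)
    return (p@np.array(im['cam_to_world']).T)[...,:3]
E
python3 - <<'E'
from h import *
np.set_printoptions(precision=1,suppress=True)
s=read_state(); print(s)
for c in ('top','side'):
    im=get_image(c); save(im,c+'0'); np.save(c+'0.npy',cloud(im)); print(np.array(im['cam_to_world']),im['fx'])
    for q in ['slab_edge','slab','gauge','gauge_grip','foot_tip','rest','wedge','pie_dish','knife','flour_jar','bench_scraper','sugar_bowl']:
        r=spot_point(c,q); print(c,q,[(np.array(a['xyz']),round(a['confidence'],2)) for a in r[:2]])
E
```

```text
{'clock': 0.0, 'joint_positions': array([-1.1,  0.7, -0.2,  1.6,  0.2,  0.9, -0.2]), 'joint_vel': array([ 0., -0., -0., -0.,  0., -0., -0.]), 'joint_efforts': array([  0. , -52.8,  -1.3, -15.3,  -0.1,   0. ,   0. ]), 'tcp_pos': array([236.7, 577.7, 237.9]), 'eef_rot': array([ 0.2,  1. , -0. , -0. ]), 'force': array([-0.4,  0. , -0.5]), 'ft_torque': array([ 0.1,  0. , -0. ]), 'grip_force': 0.0, 'gripper_width': 1.0009852790307725}
[[   0.    -1.     0.1  323.5]
 [  -1.    -0.     0.   -60. ]
 [  -0.    -0.1   -1.  1556. ]
 [   0.     0.     0.     1. ]] 541.3503924616837
top slab_edge [(array([662.1, -26.5,  25.3]), 0.76), (array([ 556.8, -349.6,  118.6]), 0.67)]
top slab [(array([667.2, -22.9,  10.7]), 0.86)]
top gauge [(array([ 606.7, -354.9,   49. ]), 0.64)]
top gauge_grip [(array([ 555.2, -349.3,  115.5]), 0.75)]
top foot_tip [(array([ 681.4, -359.4,  134.5]), 0.5)]
top rest [(array([ 627. , -357.7,   -2. ]), 0.62)]
top wedge [(array([642.8, 344.8,  -1.6]), 0.98)]
top pie_dish [(array([ 511.5, -574.6,   -2.5]), 0.97)]
top knife [(array([538.4, 534.3,   0.3]), 0.68)]
top flour_jar 
[... 379 characters left out ...]
 [(array([665.4, -24.6,  10.9]), 0.62)]
side gauge [(array([ 617.5, -354.4,   44.5]), 0.71)]
side gauge_grip [(array([667.1, -22.7,  25.8]), 0.69), (array([ 553.8, -349.5,  121.7]), 0.65)]
side foot_tip [(array([ 677.6, -358.3,  130.8]), 0.54)]
side rest [(array([ 627.1, -356. ,   -1.6]), 0.63)]
side wedge [(array([647.4, 346.3,   0.2]), 0.64)]
side pie_dish [(array([ 505. , -573. ,    0.8]), 0.64), (array([667.9, -25.2,   9.3]), 0.49)]
side knife [(array([529.8, 528.3,   1.6]), 0.62)]
side flour_jar [(array([ 346.1, -174.4,   -2.6]), 0.6)]
side bench_scraper [(array([ 316.5, -388.5,   -0.7]), 0.74), (array([400.3,  -2.3,  -1.9]), 0.74)]
side sugar_bowl [(array([269.8, 379.8,   0.3]), 0.57)]
```

View pics/top0.png

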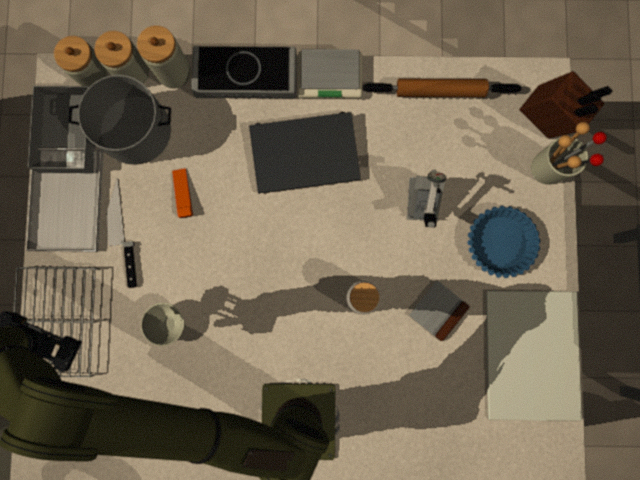

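View pics/side0.png

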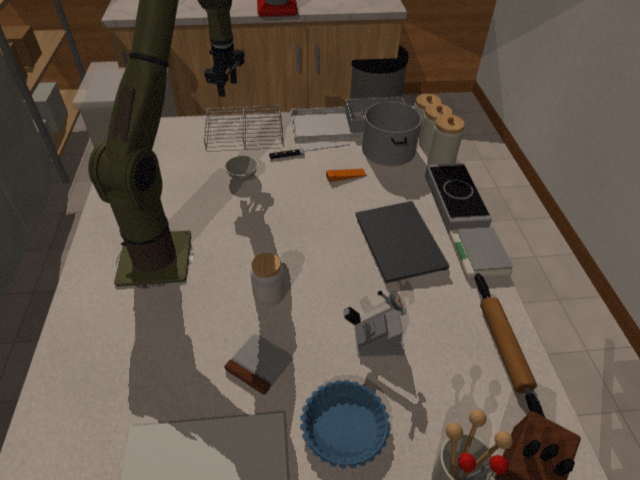

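Run:
```python
from h import *
np.set_printoptions(precision=4,suppress=True)
s=read_state(); print(s['eef_rot'],R.from_quat(s['eef_rot']).as_matrix())
im=cv2.imread('pics/top0.png'); hsv=cv2.cvtColor(im,cv2.COLOR_BGR2HSV); P=np.load('top0.npy')
def rect(m,n):
    k,l,st,_=cv2.connectedComponentsWithStats(m.astype(np.uint8)); i=1+st[1:,4].argmax(); q=P[l==i]
    r=cv2.minAreaRect(q[:,:2].astype(np.float32)); print(n,st[i],r,cv2.boxPoints(r).tolist()); return q
m=(hsv[...,0]>5)&(hsv[...,0]<20)&(hsv[...,1]>170)&(hsv[...,2]>120)&(P[...,1]>250)&(P[...,1]<450)&(P[...,0]>500)
q=rect(m,'wedge'); hi=q[q[:,2]>24]; print('head',hi.mean(0),q.mean(0))
m=(hsv[...,2]<110)&(abs(P[...,1])<250)&(P[...,0]>600)&(P[...,0]<920)&(P[...,2]>15)&(P[...,2]<45)
q=rect(m,'slab'); A=np.c_[q[:,:2],np.ones(len(q))]; print(np.linalg.lstsq(A,q[:,2],rcond=None)[0])
```

```text
[ 0.1932  0.9812  0.     -0.    ] [[-0.9254  0.3791 -0.    ]
 [ 0.3791  0.9254  0.    ]
 [ 0.     -0.     -1.    ]]
wedge [172 169  19  48 634] ((641.9376831054688, 349.76422119140625), (144.5961151123047, 45.68755340576172), 10.248008728027344) [[566.7288818359375, 359.3810729980469], [574.857177734375, 314.4223937988281], [717.146484375, 340.1473693847656], [709.0181884765625, 385.1060485839844]]
head [590.0805 338.0092  27.6672] [641.8997 347.7682  16.125 ]
slab [ 249  111  112   82 7118] ((766.234619140625, -6.8347930908203125), (211.08497619628906, 300.2714538574219), 8.33594036102295) [[640.0409545898438, 126.41352844238281], [683.5734252929688, -170.68556213378906], [892.4282836914062, -140.08311462402344], [848.8958129882812, 157.01597595214844]]
[  0.052    0.0096 -10.3131]
```

The top picture shows the slab around pixel (305,152), the orange wedge at (182,193) with its tip pointing away from the robot, and the gauge on its rest at (432,200). The side picture agrees. I'll carry the gauge to slab y≈-70 and drive the wedge in at y≈+65, which leaves room for the gripper body.

```bash
cat >> h.py <<'E'
def go(tcp=None,Rt=None,show=True):
    "tool-frame shift (m) to tcp (mm), and turn to Rt"
    s=read_state(); Rc=R.from_quat(s['eef_rot']); p=np.array(s['tcp_pos'])
    if tcp is not None:
        d=Rc.inv().apply(np.array(tcp)-p)/1000; print('shift',d.round(4),'rows>=',round(np.linalg.norm(d)/.0625,1))
    if Rt is not None:
        w=(Rc.inv()*Rt).as_rotvec(); print('turn',w.round(4),'rows>=',round(np.linalg.norm(w)/.187,1))
    print('tcp',p.round(1),'j',np.round(s['joint_positions'],2),'t',round(s['clock'],2))
def frame(yaw,tilt=0): # tool x forward (gauge x), y = -gauge y, z down the column; degrees
    g=R.from_euler('z',yaw,degrees=True)*R.from_euler('y',-tilt,degrees=True)
    return g*R.from_euler('x',180,degrees=True)
E
python3 -m crank '[[[0,0,0],[0,0,0.18]],[[0,0,0],[0,0,0.18]],[[0,0,0],[0,0,0.18]],[[0,0,0],[0,0,0.18]],[[0,0,0],[0,0,0.18]]]'
python3 -m crank '[[[0,0,0],[0,0,0.18]],[[0,0,0],[0,0,0.18]],[[0,0,0],[0,0,0.18]],[[0,0,0],[0,0,0]],[[0,0,0],[0,0,0]]]'
python3 - <<'E'
from h import *
print(hold_point_z); go([520,100,320],frame(-4.5))
E
```

```text
clock: 1.92
tcp_pos: [236.8, 578.4, 238.7]
eef_rot: [0.603, 0.798, 0.0, -0.0]
force: [-0.6, -0.7, -0.2]
gripper_width: 0.999
grip_force: 0.0
clock: 2.55
tcp_pos: [236.8, 578.4, 238.7]
eef_rot: [0.791, 0.612, -0.0, -0.0]
force: [0.4, -0.9, 0.4]
gripper_width: 1.004
grip_force: 0.0
18.700000000000003
shift [-0.3916  0.3947 -0.0813] rows>= 9.0
turn [-1.0000e-04  1.0000e-04  1.3945e+00] rows>= 7.5
tcp [236.8 578.4 238.7] j [-1.38  0.7   0.22  1.58 -0.19  0.89 -1.34] t 2.55
```

```bash
python3 -m crank '[[[-0.039,0.0395,-0.008],[0,0,0]],[[-0.039,0.0395,-0.008],[0,0,0]],[[-0.039,0.0395,-0.008],[0,0,0]],[[-0.039,0.0395,-0.008],[0,0,0]],[[-0.039,0.0395,-0.008],[0,0,0]]]' >/dev/null
python3 -m crank '[[[-0.039,0.0395,-0.008],[0,0,0]],[[-0.039,0.0395,-0.008],[0,0,0]],[[-0.039,0.0395,-0.008],[0,0,0]],[[-0.039,0.0395,-0.008],[0,0,0]],[[-0.039,0.0395,-0.008],[0,0,0]]]' >/dev/null
python3 -m crank '[[[0,0,0],[0,0,0.175]],[[0,0,0],[0,0,0.175]],[[0,0,0],[0,0,0.175]],[[0,0,0],[0,0,0.175]],[[0,0,0],[0,0,0.175]]]' >/dev/null
python3 -m crank '[[[0,0,0],[0,0,0.175]],[[0,0,0],[0,0,0.175]],[[0,0,0],[0,0,0.17]],[[0,0,0],[0,0,0]]]'
python3 - <<'E'
from h import *
T=frame(-4.5,40); z=T.apply([0,0,1]); grip=np.array([555,-349.5,118])
go(grip+(18.7-110)*z,T)
E
```

```text
clock: 4.92
tcp_pos: [519.3, 100.6, 318.6]
eef_rot: [0.999, -0.039, -0.0, 0.0]
force: [0.8, 0.7, -0.7]
gripper_width: 1.007
grip_force: 0.0
shift [0.0123 0.4458 0.1308] rows>= 7.4
turn [ 3.000e-04  6.982e-01 -0.000e+00] rows>= 3.7
tcp [519.3 100.6 318.6] j [-0.66  0.53  0.63  1.77 -0.37  0.96 -1.53] t 4.92
```

```bash
python3 -m crank '[[[0.0015,0.056,0.004],[0,0,0]],[[0.0015,0.056,0.004],[0,0,0]],[[0.0015,0.056,0.004],[0,0,0]],[[0.0015,0.056,0.004],[0,0,0]],[[0.0015,0.056,0.004],[0,0,0]]]' >/dev/null
python3 -m crank '[[[0.0015,0.056,0.004],[0,0,0]],[[0.0015,0.056,0.004],[0,0,0]],[[0.0015,0.054,0.004],[0,0,0]],[[0,0,0],[0,0.175,0]],[[0,0,0],[0,0.175,0]]]' >/dev/null
python3 -m crank '[[[0,0,0],[0,0.175,0]],[[0,0,0],[0,0.173,0]],[[0,0,0],[0,0,0]]]'
python3 - <<'E'
from h import *
np.set_printoptions(precision=1,suppress=True)
T=frame(-4.5,40); z=T.apply([0,0,1]); grip=np.array([555,-349.5,118])
go(grip+(18.7-110)*z,T)
im=get_image('wrist'); save(im,'w1')
for q in ['gauge_grip','gauge','foot_tip','rest']:print(q,[(np.array(a['xyz']),round(a['confidence'],2)) for a in spot_point('wrist',q)[:2]])
E
```

```text
clock: 6.55
tcp_pos: [497.5, -344.7, 274.6]
eef_rot: [0.961, -0.037, 0.276, 0.001]
force: [-0.4, -0.4, -0.7]
gripper_width: 1.002
grip_force: 0.0
shift [-0.   0.   0.1] rows>= 1.4
turn [-0.   0.1 -0. ] rows>= 0.8
tcp [ 497.5 -344.7  274.6] j [ 0.9  0.5 -0.3  2.  -0.9  0.2 -0.1] t 6.55
gauge_grip [(array([ 556.7, -348.5,  119.9]), 0.59)]
gauge [(array([ 615.1, -351.7,   45.4]), 0.87), (array([ 507.4, -576. ,   -0.7]), 0.4)]
foot_tip [(array([ 677.1, -359.5,  130.5]), 0.69)]
rest []
```

View pics/w1.png

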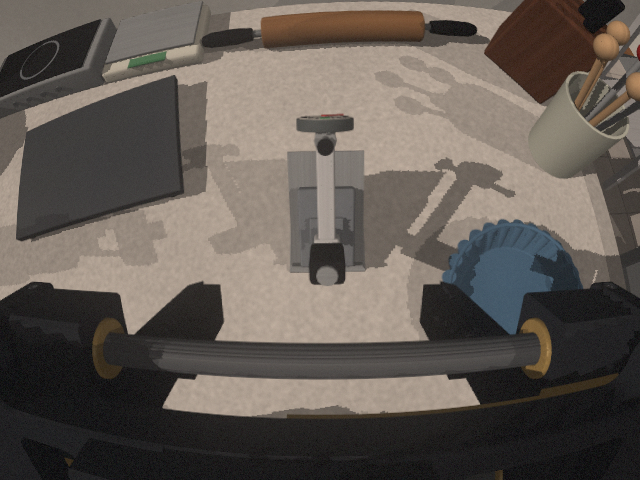

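The grip is at pixel (326,265), centred between the fingers. The wrist is close to a joint limit at this tilt, so I'll keep the lean it has reached. The pads close across y, so lean about y doesn't matter.

Run:
```python
from h import *
s=read_state(); Rc=R.from_quat(s['eef_rot']); z=Rc.apply([0,0,1]); print('tilt',np.degrees(np.arctan2(z[0],-z[2])),'yaw',Rc.apply([0,1,0]))
grip=np.array([555.5,-349,119.5])
go(grip+18.7*z); go(grip+(18.7-70)*z)
```

```text
tilt 31.905791776502614 yaw [-0.06725383 -0.9976407  -0.01378237]
shift [-0.0358  0.0042  0.1798] rows>= 2.9
tcp [ 501.  -343.3  275.2] j [ 0.86  0.52 -0.25  2.03 -0.94  0.24 -0.09] t 6.8
shift [-0.0358  0.0042  0.1098] rows>= 1.8
tcp [ 501.  -343.3  275.2] j [ 0.86  0.52 -0.25  2.03 -0.94  0.24 -0.09] t 6.8
```

```bash
python3 -m crank '[[[-0.018,0.002,0.027],[0,0,0]],[[-0.018,0.002,0.027],[0,0,0]],[[0,0,0.028],[0,0,0]],[[0,0,0.028],[0,0,0]],[[0,0,0],[0,0,0]]]'
python3 - <<'E'
from h import *
s=read_state(); Rc=R.from_quat(s['eef_rot']); z=Rc.apply([0,0,1]); print('tilt',np.degrees(np.arctan2(z[0],-z[2])),Rc.apply([0,1,0]))
go(np.array([555.5,-349,119.5])+18.7*z,frame(-4.5,32))
E
```

```text
clock: 7.42
tcp_pos: [533.7, -356.9, 174.8]
eef_rot: [0.964, -0.031, 0.264, -0.008]
force: [-0.1, -0.5, -0.6]
gripper_width: 1.001
grip_force: 0.0
tilt 30.57615477490734 [-0.05578321 -0.99790856 -0.0326611 ]
shift [-0.0099 -0.0073  0.0774] rows>= 1.3
turn [-0.0397  0.0261  0.0024] rows>= 0.3
tcp [ 533.7 -356.9  174.8] j [ 0.94  0.75 -0.43  1.99 -1.    0.04  0.04] t 7.42
```

```bash
python3 -m crank '[[[0,0,-0.03],[0,-0.09,0]],[[0,0,0],[0.02,-0.09,0]],[[0,0,0],[0.02,0,0]],[[0,0,0],[0,0,0]]]'
python3 - <<'E'
from h import *
s=read_state(); Rc=R.from_quat(s['eef_rot']); z=Rc.apply([0,0,1]); print('tilt',np.degrees(np.arctan2(z[0],-z[2])),Rc.apply([0,1,0]))
go(np.array([555.5,-349,119.5])+18.7*z,frame(-4.5,20))
E
```

```text
clock: 7.92
tcp_pos: [521.5, -357.0, 187.8]
eef_rot: [0.981, -0.026, 0.19, -0.032]
force: [-0.6, 0.8, 0.7]
gripper_width: 0.997
grip_force: 0.0
tilt 21.97253539858445 [-0.03882244 -0.99665901 -0.07185839]
shift [ 0.0057 -0.0044  0.0951] rows>= 1.5
turn [-0.0813 -0.0299  0.0113] rows>= 0.5
tcp [ 521.5 -357.   187.8] j [ 0.61  0.7   0.09  1.88 -0.89  0.44 -0.16] t 7.92
```

```bash
python3 -m crank '[[[0,0,0],[-0.08,-0.03,0.01]],[[0,0,0],[0,0,0]]]'
python3 - <<'E'
from h import *
s=read_state(); Rc=R.from_quat(s['eef_rot']); z=Rc.apply([0,0,1])
go(np.array([555.5,-349,119.5])+18.7*z,frame(-4.5,20))
E
```

```text
clock: 8.18
tcp_pos: [521.2, -355.5, 187.2]
eef_rot: [0.984, -0.038, 0.173, 0.005]
force: [0.7, -0.0, -0.1]
gripper_width: 0.997
grip_force: 0.0
shift [ 0.0085 -0.0088  0.0939] rows>= 1.5
turn [-0.0049  0.001   0.0013] rows>= 0.0
tcp [ 521.2 -355.5  187.2] j [ 0.52  0.69  0.16  1.91 -0.87  0.38 -0.23] t 8.18
```

```bash
python3 -m crank '[[[0.0085,-0.009,0.03],[0,0,0]],[[0,0,0.032],[0,0,0]],[[0,0,0.015],[0,0,0]],[[0,0,0.015],[0,0,0]],[[0,0,0],[0,0,0]]]'
python3 - <<'E'
from h import *
s=read_state(); Rc=R.from_quat(s['eef_rot']); z=Rc.apply([0,0,1])
go(np.array([555.5,-349,119.5])+18.7*z,frame(-4.5,20))
im=get_image('wrist'); save(im,'w2')
E
```

```text
clock: 8.8
tcp_pos: [560.8, -352.2, 103.5]
eef_rot: [0.984, -0.039, 0.173, 0.006]
force: [-0.1, 0.9, 0.1]
gripper_width: 0.997
grip_force: 0.0
shift [ 0.0003 -0.0028  0.0018] rows>= 0.1
turn [-0.0011  0.0021 -0.0007] rows>= 0.0
tcp [ 560.8 -352.2  103.5] j [ 0.57  0.84  0.01  1.87 -0.93  0.21 -0.19] t 8.8
```

View pics/w2.png

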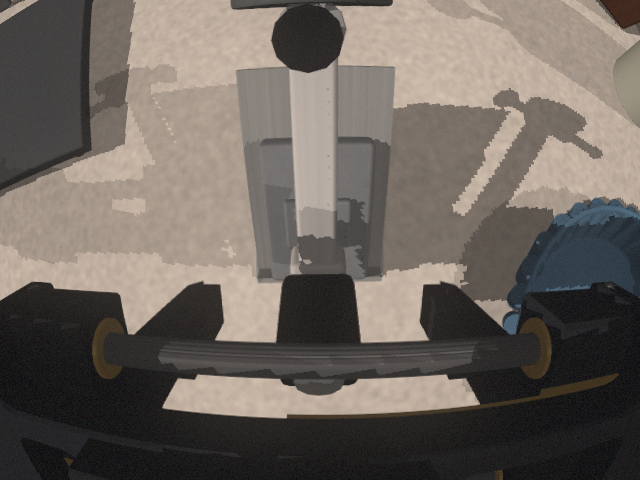

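The grip, around pixel (318,325), sits squarely between the pads. Closing on it, then lifting a little straight up and away from the lip.

```bash
python3 -m crank '[[[0,0,0],[0,0,0]],[[0,0,0],[0,0,0]],[[0,0,0],[0,0,0]],[[0,0,0],[0,0,0]],[[0,0,0],[0,0,0]]]' 0.0
python3 -m crank '[[[0,0,0],[0,0,0]],[[0,0,0],[0,0,0]],[[0,0,0],[0,0,0]]]'
python3 - <<'E'
from h import *
s=read_state(); Rc=R.from_quat(s['eef_rot'])
print(Rc.inv().apply([0,0,.03]))
E
```

```text
clock: 9.48
tcp_pos: [561.4, -351.9, 104.3]
eef_rot: [0.984, -0.038, 0.173, 0.007]
force: [0.2, 0.2, 0.6]
gripper_width: 0.455
grip_force: 0.0
clock: 9.85
tcp_pos: [561.4, -351.3, 104.2]
eef_rot: [0.984, -0.038, 0.173, 0.006]
force: [0.9, 0.8, -0.1]
gripper_width: 0.337
grip_force: 29.9
[ 1.02163522e-02 -2.25509205e-05 -2.82068368e-02]
```

```bash
python3 -m crank '[[[0.005,0,-0.014],[0,0,0]],[[0.01,0,-0.028],[0,0,0]],[[0.01,0,-0.028],[0,0,0]],[[0.01,0,-0.028],[0,0,0]],[[0.01,0,-0.028],[0,0,0]]]'
python3 - <<'E'
from h import *
np.set_printoptions(precision=1,suppress=True)
go()
im=get_image('side'); save(im,'s2'); im=get_image('wrist');
for c in ('side','wrist'):
  for q in ['gauge_grip','gauge','foot_tip']:print(c,q,[(np.array(a['xyz']),round(a['confidence'],2)) for a in spot_point(c,q)[:2]])
i=cv2.imread('pics/s2.png'); cv2.imwrite('pics/s2c.png',cv2.resize(i[190:430,240:560],(800,600)))
E
```

```text
clock: 10.48
tcp_pos: [559.4, -351.2, 237.4]
eef_rot: [0.984, -0.039, 0.171, 0.006]
force: [0.7, 0.5, -5.6]
gripper_width: 0.338
grip_force: 30.0
tcp [ 559.4 -351.2  237.4] j [ 0.4  0.7  0.3  1.8 -0.8  0.6 -0.4] t 10.47
side gauge_grip [(array([ 551.4, -346.2,  254.6]), 0.84)]
side gauge [(array([ 610.8, -351.6,  174.3]), 0.59)]
side foot_tip [(array([ 678.3, -360.6,  260.9]), 0.54), (array([266.3, 380.1,   2.4]), 0.5)]
wrist gauge_grip [(array([ 556.4, -351.7,  256. ]), 0.84)]
wrist gauge [(array([ 610.7, -354.7,  182.3]), 0.61)]
wrist foot_tip []
```

View pics/s2c.png

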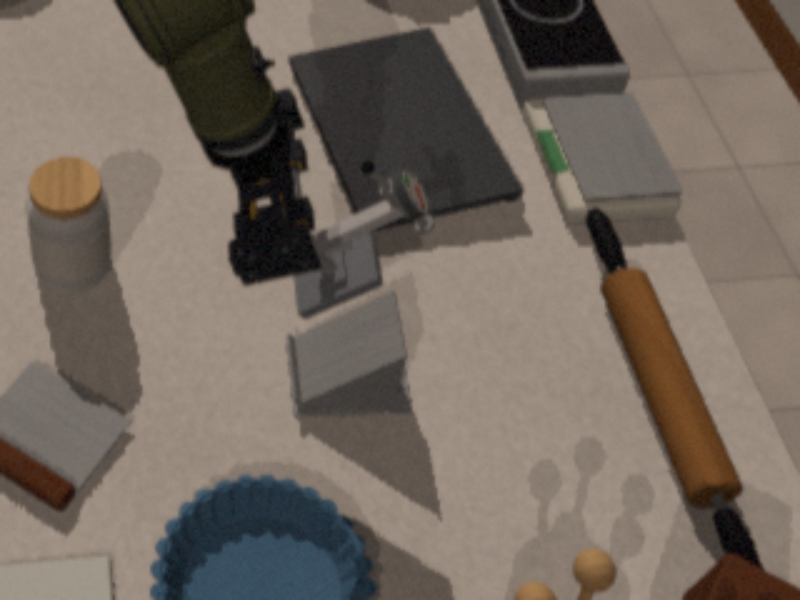

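The gauge is off the rest (crop ~(345,265)) and held firmly with its lean kept. Next I turn it upright.

```bash
python3 -m crank '[[[0,0,0],[0,-0.17,0]],[[0,0,0],[0,-0.17,0]],[[0,0,0],[0,-0.17,0]],[[0,0,0],[0,-0.17,0]],[[0,0,0],[0,0,0]]]'
python3 - <<'E'
from h import *
T=frame(8.3,-20); z=T.apply([0,0,1]); yw=np.radians(8.3)
g=np.array([666,-24.5,0])+R.from_euler('z',8.3,degrees=True).apply([-70,-70,0])
print(g); go(g+[0,0,94+60]+18.7*z,T)
E
```

```text
clock: 11.5
tcp_pos: [563.7, -349.9, 233.0]
eef_rot: [0.985, -0.036, -0.166, -0.008]
force: [0.3, 0.5, -5.3]
gripper_width: 0.336
grip_force: 30.0
[ 606.83812884 -103.8717393     0.        ]
shift [ 0.0498 -0.2468  0.0858] rows>= 4.3
turn [-0.0761 -0.0159 -0.2038] rows>= 1.2
tcp [ 563.7 -349.9  233. ] j [ 0.18  1.    0.66  1.12 -0.36  1.46 -0.88] t 11.5
```

```bash
python3 -m crank '[[[0,0,0],[-0.038,-0.008,-0.102]],[[0,0,0],[-0.038,-0.008,-0.102]],[[0,0,0],[0,0,0]]]' >/dev/null
python3 - <<'E'
from h import *
T=frame(8.3,-20); z=T.apply([0,0,1])
go(np.array([606.8,-103.9,94+60])+18.7*z,T)
E
```

```text
shift [ 0.1034 -0.2386  0.0704] rows>= 4.3
turn [-0.0001 -0.004  -0.0068] rows>= 0.0
tcp [ 560.6 -351.1  238.2] j [ 0.15  0.97  0.63  1.16 -0.28  1.39 -0.73] t 11.88
```

```bash
python3 -m crank '[[[0.0172,-0.0398,0.0117],[0,0,0]],[[0.0172,-0.0398,0.0117],[0,0,0]],[[0.0172,-0.0398,0.0117],[0,0,0]],[[0.0172,-0.0398,0.0117],[0,0,0]],[[0.0172,-0.0398,0.0117],[0,0,0]]]' >/dev/null
python3 -m crank '[[[0.0172,-0.0398,0.0117],[0,-0.004,-0.007]],[[0,0,0],[0,0,0]],[[0,0,0],[0,0,0]]]'
python3 - <<'E'
from h import *
np.set_printoptions(precision=1,suppress=True)
T=frame(8.3,-20); z=T.apply([0,0,1])
go(np.array([606.8,-103.9,94+60])+18.7*z,T)
im=get_image('side'); save(im,'s3'); np.save('s3.npy',cloud(im))
get_image('top');get_image('wrist')
for c in ('side','top','wrist'):
  for q in ['gauge_grip','gauge','foot_tip','slab_edge']:print(c,q,[(np.array(a['xyz']),round(a['confidence'],2)) for a in spot_point(c,q)[:2]])
i=cv2.imread('pics/s3.png'); cv2.imwrite('pics/s3c.png',cv2.resize(i[150:330,300:540],(800,600),interpolation=2))
E
```

```text
clock: 12.88
tcp_pos: [599.7, -107.1, 136.6]
eef_rot: [0.982, 0.071, -0.174, 0.014]
force: [0.4, -0.4, -4.0]
gripper_width: 0.341
grip_force: 30.0
shift [ 0. -0. -0.] rows>= 0.0
turn [ 0.  0. -0.] rows>= 0.0
tcp [ 599.7 -107.1  136.6] j [-0.2  1.   0.6  1.4 -0.4  1.2 -1. ] t 12.88
side gauge_grip [(array([ 601. , -102.9,  154.4]), 0.93)]
side gauge [(array([ 594. , -107.3,   59. ]), 0.59), (array([666.2, -23.4,   7.9]), 0.48)]
side foot_tip [(array([694.3, -91.6,  67.1]), 0.4)]
side slab_edge [(array([669.1, -24.4,  25.4]), 0.7), (array([268.9, 377.8,  -0.1]), 0.49)]
top gauge_grip [(array([ 604.2, -106.6,  151.7]), 0.76)]
top gauge [(array([ 590.4, -108.6,   61.8]), 0.59)]
top foot_tip [(array([664.7, -21.5,  13.7]), 0.64)]
top slab_edge [(array([660.6, -27.4,  24.9]), 0.56), (array([267.3, 378.6,   0.1]), 0.24)]
wrist gauge_grip [(array([ 605.5, -108.1,  152.2]), 0.63), (array([ 340.7, -174.1,    0.5]), 0.44)]
wrist gauge [(array([ 593.8, -105.4,   58.9]), 0.9)]
wrist foot_tip []
wrist slab_edge [(array([663.8, -26.5,  25. ]), 0.77)]
```

View pics/s3c.png

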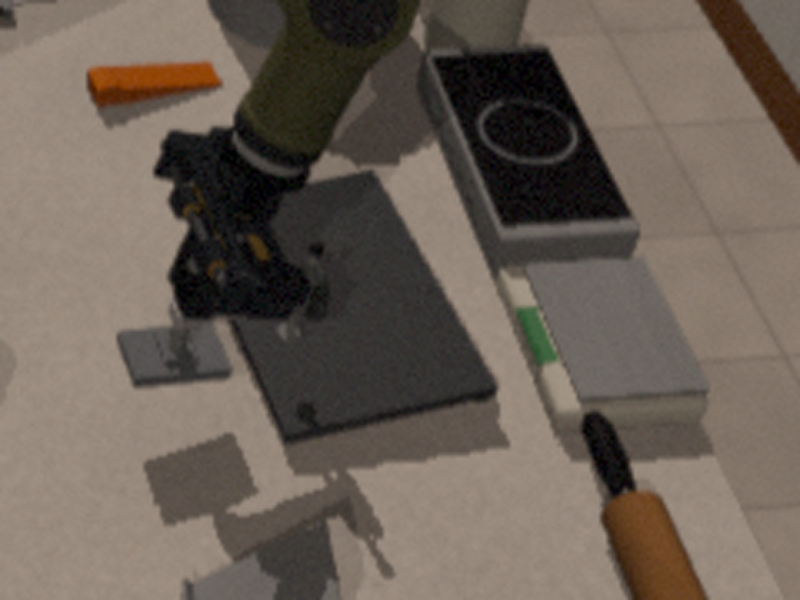

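The gauge hangs over the edge and the networks put it about 6.5° nose-down, so I'll correct by +0.11 about tool y. Then I'll check the flatness by fitting a plane to the base top.

```bash
python3 -m crank '[[[0,0,0],[0,0.055,0]],[[0,0,0],[0,0.055,0]],[[0,0,0],[0,0,0]]]' | sed -n 2,4p
python3 - <<'E'
from h import *
np.set_printoptions(precision=3,suppress=True)
im=get_image('side')
for q in ['gauge_grip','gauge','foot_tip']:print(q,[(np.array(a['xyz']),round(a['confidence'],2)) for a in spot_point('side',q)[:2]])
def fit(P,zc):
    q=P.reshape(-1,3); q=q[(abs(q[:,0]-601)<60)&(abs(q[:,1]+106)<42)&(abs(q[:,2]-zc)<14)]
    for _ in range(6):
        A=np.c_[q[:,:2]-[601,-106],np.ones(len(q))]; c=np.linalg.lstsq(A,q[:,2],rcond=None)[0]; r=q[:,2]-A@c; q=q[abs(r)<max(2.5,1.5*r.std())]
    print(len(q),c,r.std(),q.min(0),q.max(0))
fit(np.load('s3.npy'),74); fit(cloud(im),74)
im=get_image('top'); fit(cloud(im),74)
E
```

```text
tcp_pos: [599.0, -105.9, 136.6]
eef_rot: [0.99, 0.072, -0.121, 0.009]
force: [-0.3, 0.3, -5.2]
gauge_grip [(array([ 598.6, -103.9,  155. ]), 0.55)]
gauge [(array([ 601.2, -103.9,   60.1]), 0.85)]
foot_tip [(array([703.9, -89.6,  78.9]), 0.48)]
270 [-0.127 -0.013 73.287] 1.2754749119945008 [ 546.225 -147.248   66.921] [638.562 -75.944  81.997]
257 [-0.023 -0.003 73.982] 1.3795787158502428 [ 550.633 -144.194   70.667] [644.64  -72.604  77.415]
182 [ 0.009 -0.014 75.333] 1.399728324494802 [ 552.637 -137.259   72.579] [603.804 -76.116  77.993]
```

```bash
python3 -m crank '[[[0.0053,0,0.0114],[0,0,0]],[[0.0053,0,0.0114],[0,0,0]],[[0.003,0,0.0122],[0,0,0]],[[0.003,0,0.0122],[0,0,0]],[[0,0,0],[0,0,0]]]'
python3 - <<'E'
from h import *
np.set_printoptions(precision=3,suppress=True)
go(None,frame(8.3,-13.7))
for n in ('side','top'):
    q=cloud(get_image(n)).reshape(-1,3); q=q[(abs(q[:,0]-604)<60)&(abs(q[:,1]+106)<42)&(q[:,2]>16)&(q[:,2]<36)]
    for _ in range(6):
        A=np.c_[q[:,:2]-[604,-106],np.ones(len(q))]; c=np.linalg.lstsq(A,q[:,2],rcond=None)[0]; r=q[:,2]-A@c; q=q[abs(r)<max(2.5,1.5*r.std())]
    print(len(q),c,r.std(),q.min(0),q.max(0))
E
```

```text
clock: 14.88
tcp_pos: [603.7, -104.7, 84.8]
eef_rot: [0.99, 0.072, -0.122, 0.009]
force: [-0.6, -0.1, -4.9]
gripper_width: 0.338
grip_force: 30.0
turn [0.001 0.006 0.001] rows>= 0.0
tcp [ 603.7 -104.7   84.8] j [-0.19  1.05  0.54  1.49 -0.47  0.99 -0.94] t 14.88
240 [-0.017  0.006 23.287] 1.294950159894998 [ 556.415 -141.66    20.133] [649.24  -79.501  26.179]
140 [-0.001  0.024 25.418] 1.384947295997079 [ 557.058 -137.111   22.406] [607.437 -76.662  28.235]
```

```bash
python3 -m crank '[[[0.0002,0,0.001],[0,0,0]],[[0.0002,0,0.001],[0,0,0]],[[0.0002,0,0.001],[0,0,0]],[[0.0002,0,0.001],[0,0,0]],[[0.0002,0,0.001],[0,0,0]]]' | sed -n 2,4p
python3 -m crank '[[[0.0002,0,0.001],[0,0,0]],[[0,0,0],[0,0,0]]]' | sed -n 2,4p
python3 -m crank '[[[0.0002,0,0.001],[0,0,0]],[[0,0,0],[0,0,0]]]' | sed -n 2,4p
python3 -m crank '[[[0.0002,0,0.001],[0,0,0]],[[0,0,0],[0,0,0]]]' | sed -n 2,4p
```

```text
tcp_pos: [604.4, -105.0, 81.1]
eef_rot: [0.99, 0.072, -0.121, 0.009]
force: [0.7, -0.8, -4.0]
tcp_pos: [604.4, -104.9, 80.0]
eef_rot: [0.99, 0.073, -0.121, 0.009]
force: [0.1, 0.2, -3.9]
tcp_pos: [604.3, -105.0, 78.9]
eef_rot: [0.99, 0.072, -0.121, 0.009]
force: [-0.2, -0.4, -3.5]
tcp_pos: [604.3, -105.0, 77.9]
eef_rot: [0.99, 0.072, -0.121, 0.009]
force: [0.1, -0.1, -3.7]
```

```bash
for i in 1; do python3 -m crank '[[[0.0002,0,0.001],[0,0,0]],[[0,0,0],[0,0,0]]]' | sed -n 2,4p; done
python3 -m crank '[[[0.0002,0,0.001],[0,0,0]],[[0,0,0],[0,0,0]]]' | sed -n 2,4p
python3 - <<'E'
from h import *
print(np.mean([ (get_image('side'),read_state()['force'])[1] for _ in range(4)],0), read_state()['ft_torque'])
E
```

```text
tcp_pos: [604.2, -105.0, 76.9]
eef_rot: [0.99, 0.072, -0.121, 0.009]
force: [1.0, -0.3, -4.2]
tcp_pos: [604.1, -105.0, 75.9]
eef_rot: [0.99, 0.072, -0.121, 0.009]
force: [0.6, 0.7, -3.5]
[ 1.0826251  -0.00497364 -3.32127479] [ 0.05499436 -0.45285197  0.06269261]
```

```bash
python3 -m crank '[[[0.0002,0,0.001],[0,0,0]],[[0,0,0],[0,0,0]]]' | sed -n 2,4p
python3 -m crank '[[[0.0002,0,0.0005],[0,0,0]],[[0,0,0],[0,0,0]]]' | sed -n 2,4p
python3 -m crank '[[[0.0002,0,0.0005],[0,0,0]],[[0,0,0],[0,0,0]]]' | sed -n 2,4p
python3 -m crank '[[[0.0002,0,0.0005],[0,0,0]],[[0,0,0],[0,0,0]]]' | sed -n 2,4p
```

```text
tcp_pos: [603.9, -105.2, 75.6]
eef_rot: [0.99, 0.072, -0.121, 0.009]
force: [-1.2, 0.5, 2.8]
tcp_pos: [603.7, -105.2, 75.5]
eef_rot: [0.99, 0.072, -0.121, 0.009]
force: [-2.9, 0.8, 7.3]
tcp_pos: [603.5, -105.3, 75.3]
eef_rot: [0.99, 0.072, -0.121, 0.009]
force: [-3.2, 0.4, 9.3]
tcp_pos: [603.1, -105.4, 75.1]
eef_rot: [0.99, 0.072, -0.122, 0.009]
force: [-4.8, 1.1, 10.7]
```

The base touched down at TCP z≈75.7, which puts the hold point at about 94 mm, as expected. I'll take the load off and open the fingers.

```bash
python3 -m crank '[[[-0.0003,0,-0.0012],[0,0,0]],[[0,0,0],[0,0,0]]]' | sed -n 2,4p
python3 -m crank '[[[0,0,0],[0,0,0]],[[0,0,0],[0,0,0]],[[0,0,0],[0,0,0]],[[0,0,0],[0,0,0]],[[0,0,0],[0,0,0]]]' 0.08
python3 - <<'E'
from h import *
np.set_printoptions(precision=3,suppress=True)
im=get_image('side'); save(im,'s4'); i=cv2.imread('pics/s4.png'); cv2.imwrite('pics/s4c.png',cv2.resize(i[200:320,340:500],(800,600),interpolation=2))
get_image('top')
for c in ('side','top'):
  for q in ['gauge_grip','gauge','foot_tip','slab_edge']:print(c,q,[(np.array(a['xyz']),round(a['confidence'],2)) for a in spot_point(c,q)[:1]])
E
```

```text
tcp_pos: [603.4, -105.3, 75.3]
eef_rot: [0.99, 0.072, -0.122, 0.009]
force: [-3.4, 1.2, 6.3]
clock: 18.92
tcp_pos: [604.3, -105.0, 74.5]
eef_rot: [0.99, 0.072, -0.121, 0.009]
force: [0.2, -0.6, -0.1]
gripper_width: 0.88
grip_force: 0.0
side gauge_grip [(array([ 603.8, -100.4,   93.2]), 0.97)]
side gauge [(array([ 605.9, -103.5,   -0.7]), 0.62)]
side foot_tip [(array([704.8, -88.3,  28.8]), 0.42)]
side slab_edge [(array([669.1, -26.5,  25.1]), 0.59)]
top gauge_grip [(array([ 604.9, -105.1,   91.2]), 0.87)]
top gauge [(array([ 602.2, -105.8,    0.7]), 0.87)]
top foot_tip []
top slab_edge []
```

View pics/s4c.png

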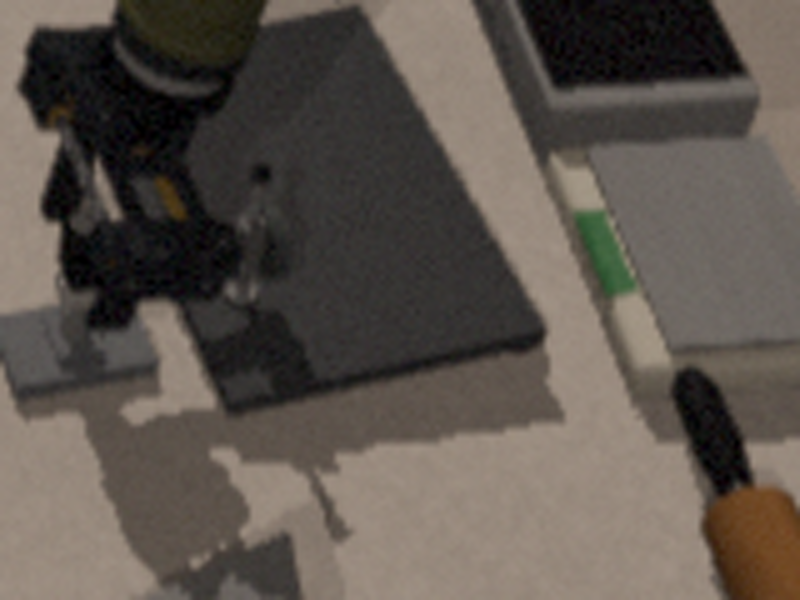

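The gauge stands on its own, base at crop (80,350), foot on the slab at crop (243,295). Retreating straight up.

```bash
python3 -m crank '[[[-0.0024,0,-0.0097],[0,0,0]],[[-0.0047,0,-0.0194],[0,0,0]],[[-0.007,0,-0.029],[0,0,0]],[[-0.009,0,-0.039],[0,0,0]],[[-0.009,0,-0.039],[0,0,0]]]' 0.0881 | sed -n 2,4p
python3 -m crank '[[[0,0,0],[0,0.12,0]],[[0,0,0],[0,0.12,0.0]],[[0,0,0],[0,0,0]]]' | sed -n 2,4p
python3 - <<'E'
from h import *
go([587,337,190],frame(10.5))
E
```

```text
tcp_pos: [605.9, -104.9, 217.2]
eef_rot: [0.99, 0.072, -0.12, 0.01]
force: [0.5, 0.5, -0.1]
tcp_pos: [604.0, -105.6, 216.6]
eef_rot: [0.997, 0.072, -0.001, 0.0]
force: [-0.8, -1.2, -0.7]
shift [ 0.0464 -0.4405  0.0263] rows>= 7.1
turn [ 0.0005  0.0028 -0.0401] rows>= 0.2
tcp [ 604.  -105.6  216.6] j [-0.2   0.76  0.56  1.65 -0.5   0.88 -0.87] t 20.43
```

```bash
python3 -m crank '[[[0.0058,-0.055,0.0033],[0,0,0]],[[0.0058,-0.055,0.0033],[0,0,0]],[[0.0058,-0.055,0.0033],[0,0,0]],[[0.0058,-0.055,0.0033],[0,0,0]],[[0.0058,-0.055,0.0033],[0,0,0]]]' >/dev/null
python3 -m crank '[[[0.0058,-0.055,0.0033],[0,0,0]],[[0.0058,-0.055,0.0033],[0,0,0]],[[0.0058,-0.055,0.0033],[0,0,-0.04]],[[0,0,0],[0,0,0]],[[0,0,0],[0,0,0]]]' | sed -n 2,3p
python3 - <<'E'
from h import *
np.set_printoptions(precision=1,suppress=True)
go([587,337,60],frame(10.5))
im=get_image('wrist'); s=read_state()
print([(np.array(a['xyz']),round(a['confidence'],2)) for a in spot_point('wrist','wedge')[:1]])
# wedge outline: pixels -> rays, intersect z=10 plane
hsv=cv2.cvtColor(im['frame'],cv2.COLOR_RGB2HSV); m=((hsv[...,0]>4)&(hsv[...,0]<18)&(hsv[...,1]>180)&(hsv[...,2]>100)).astype(np.uint8)
k,l,st,_=cv2.connectedComponentsWithStats(m); i=1+st[1:,4].argmax(); v,u=np.nonzero(l==i); print(st[i])
x,y=u-im['cx'],v-im['cy']; r=np.hypot(x,y); th=r/im['fx']; z=im['z_map'][v,u].astype(float)
X=np.tan(th)*z*x/r; Y=np.tan(th)*z*y/r
p=(np.c_[X,Y,z,np.ones(len(z))]@np.array(im['hand_eye']).T)[:,:3]
w=R.from_quat(s['eef_rot']).apply(p)+s['tcp_pos']; w=w[z>0]
q=cv2.minAreaRect(w[:,:2].astype(np.float32)); print(q, w.min(0),w.max(0)); h=w[w[:,2]>24]; print('head',h.mean(0),len(h),len(w),cv2.minAreaRect(h[:,:2].astype(np.float32)))
E
```

```text
tcp_pos: [588.0, 337.3, 187.5]
eef_rot: [0.996, 0.093, -0.001, 0.002]
shift [-0.  -0.   0.1] rows>= 2.0
turn [0. 0. 0.] rows>= 0.0
tcp [588.  337.3 187.5] j [-0.9  0.9  0.6  1.5 -0.6  1.  -1.5] t 21.68
[(array([644.1, 344.7,   2.5]), 0.86)]
[329 148   5   2   5]
((650.7772216796875, 339.2637023925781), (3.534379720687866, 0.5361828804016113), 82.08724975585938) [650.4 337.5  13.8] [651.1 341.1  15.2]
head [nan nan nan] 0 5 ((0.0, 0.0), (0.0, 0.0), 0.0)<stdin>:13: RuntimeWarning: Mean of empty slice.
  ret = um.true_divide(
```

```bash
python3 -m crank '[[[-0.001,0,0.045],[0,0,0]],[[-0.001,0,0.045],[0,0,0]],[[0,0,0.045],[0,0,0]],[[0,0,0.03],[0,0,0]],[[0,0,0],[0,0,0]]]' | sed -n 2,4p
python3 -m crank '[[[0,0,0.01],[0,0,0]],[[0,0,0.007],[0,0,0]],[[0,0,0],[0,0,0]]]' | sed -n 2,4p
python3 - <<'E'
from h import *
im=get_image('wrist'); save(im,'w5')
E
```

```text
tcp_pos: [584.0, 334.5, 20.4]
eef_rot: [0.996, 0.092, -0.004, 0.002]
force: [-0.4, -0.3, 0.9]
tcp_pos: [585.0, 336.8, 5.5]
eef_rot: [0.996, 0.093, -0.001, 0.001]
force: [-0.3, -0.3, -0.3]
```

View pics/w5.png

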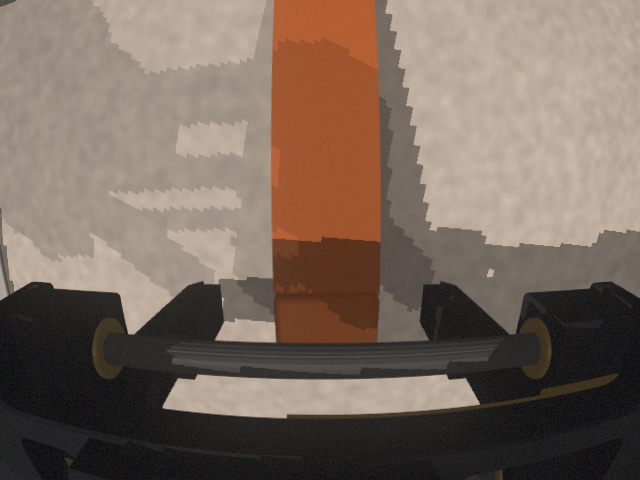

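The wedge head, (275–378, 293–345), is centred between the pads and square to them. Gripping it, then lifting slightly.

```bash
python3 -m crank '[[[0,0,0],[0,0,0]],[[0,0,0],[0,0,0]],[[0,0,0],[0,0,0]],[[0,0,0],[0,0,0]],[[0,0,0],[0,0,0]]]' 0.0 | tail -2
python3 -m crank '[[[0,0,0],[0,0,0]],[[0,0,-0.02],[0,0,0]],[[0,0,-0.03],[0,0,0]],[[0,0,0],[0,0,0.038]],[[0,0,0],[0,0,0]]]'
python3 - <<'E'
from h import *
go([511.7,28.8,56],frame(8.3))
E
```

```text
gripper_width: 0.455
grip_force: 0.1
clock: 24.08
tcp_pos: [584.8, 337.1, 55.4]
eef_rot: [0.997, 0.074, -0.002, 0.001]
force: [-0.0, -0.0, -1.5]
gripper_width: 0.453
grip_force: 30.0
shift [-0.1177  0.2941 -0.    ] rows>= 5.1
turn [0.0009 0.0033 0.0031] rows>= 0.0
tcp [584.8 337.1  55.4] j [-0.84  1.06  0.52  1.54 -0.69  0.74 -1.44] t 24.07
```

```bash
python3 -m crank '[[[-0.0196,0.049,0],[0,0,0]],[[-0.0196,0.049,0],[0,0,0]],[[-0.0196,0.049,0],[0,0,0]],[[-0.0196,0.049,0],[0,0,0]],[[-0.0196,0.049,0],[0,0,0]]]' >/dev/null
python3 -m crank '[[[-0.0196,0.049,0],[0,0.003,0.003]],[[0,0,0.02],[0,0,0]],[[0,0,0.02],[0,0,0]],[[0,0,0.006],[0,0,0]],[[0,0,0],[0,0,0]]]'
python3 - <<'E'
from h import *
np.set_printoptions(precision=1,suppress=True)
go([511.7,28.8,5.5],frame(8.3))
get_image('wrist');im=get_image('top');save(im,'t6')
for c in ('wrist','top'):
  for q in ('wedge','slab_edge','gauge'): print(c,q,[(np.array(a['xyz']),round(a['confidence'],2)) for a in spot_point(c,q)[:1]])
E
```

```text
clock: 25.32
tcp_pos: [511.9, 28.7, 9.6]
eef_rot: [0.997, 0.073, -0.001, 0.001]
force: [0.6, -0.5, -1.2]
gripper_width: 0.453
grip_force: 30.0
shift [-0. -0.  0.] rows>= 0.1
turn [0. 0. 0.] rows>= 0.0
tcp [511.9  28.7   9.6] j [-0.2  1.   0.2  2.  -0.8  0.2 -0.8] t 25.32
wrist wedge [(array([569.7,  38.7,   8.8]), 0.71)]
wrist slab_edge []
wrist gauge [(array([ 606.7, -102.3,   -3.5]), 0.79)]
top wedge [(array([266.4, 378.5,   4.6]), 0.37)]
top slab_edge [(array([663.7, -25.9,  27.1]), 0.75)]
top gauge [(array([ 599.9, -103.1,   -0.1]), 0.79)]
```

```bash
cat >> h.py <<'E'
def slope(im=None,ref=None):
    P=cloud(im if im is not None else get_image('top')); q=P.reshape(-1,3)
    c=R.from_euler('z',-8.3,degrees=True).apply(q-[666,-24.5,0])
    m=(c[:,0]>12)&(c[:,0]<195)&(abs(c[:,1])<145)&(c[:,2]>15)&(c[:,2]<50); c=c[m]
    for _ in range(6):
        A=np.c_[c[:,:2],np.ones(len(c))]; k=np.linalg.lstsq(A,c[:,2],rcond=None)[0]; r=c[:,2]-A@k; c=c[abs(r)<2.5*r.std()]
    return k.round(4),len(c),r.std().round(2)
E
python3 -m crank '[[[0,0,0.002],[0,0,0]],[[0,0,0.0015],[0,0,0]],[[0,0,0],[0,0,0]]]' | sed -n 2,4p
python3 -m crank '[[[0.01,0,0],[0,0,0]],[[0.01,0,0],[0,0,0]],[[0.01,0,0],[0,0,0]],[[0.005,0,0],[0,0,0]],[[0,0,0],[0,0,0]]]' | sed -n 2,4p
python3 - <<'E'
from h import *
go(None,frame(8.3)); print(slope(),slope())
E
```

```text
tcp_pos: [512.2, 28.6, 6.3]
eef_rot: [0.997, 0.073, -0.0, 0.001]
force: [1.1, -0.7, -0.7]
tcp_pos: [547.3, 33.9, 6.4]
eef_rot: [0.997, 0.073, 0.0, 0.001]
force: [-0.2, -0.3, -1.5]
turn [ 0.0013 -0.0004  0.0008] rows>= 0.0
tcp [547.3  33.9   6.4] j [-0.29  0.99  0.24  1.94 -0.74  0.3  -0.86] t 26.73
(array([5.30000e-02, 1.20000e-03, 2.41552e+01]), 5934, np.float64(3.26)) (array([5.3500e-02, 2.1000e-03, 2.4061e+01]), 5936, np.float64(3.25))
```

```bash
python3 -m crank '[[[0.005,0,0],[0,0,0]],[[0.005,0,0],[0,0,0]],[[0.005,0,0],[0,0,0]],[[0,0,0],[0,0,0]]]' | sed -n 2,4p
python3 -m crank '[[[0.004,0,0],[0,0,0]],[[0.004,0,0],[0,0,0]],[[0.004,0,0],[0,0,0]],[[0.004,0,0],[0,0,0]],[[0.004,0,0],[0,0,0]]]' | sed -n 2,4p
python3 - <<'E'
from h import *
go(None,frame(8.3)); print(slope(),read_state()['force'])
E
```

```text
tcp_pos: [557.6, 35.7, 5.6]
eef_rot: [0.997, 0.072, -0.004, 0.0]
force: [-6.8, -0.7, -1.1]
tcp_pos: [575.3, 38.6, 5.3]
eef_rot: [0.997, 0.072, -0.006, -0.0]
force: [-11.6, -1.0, 1.0]
turn [-0.0014  0.0122 -0.0002] rows>= 0.1
tcp [575.3  38.6   5.3] j [-0.32  1.02  0.31  1.84 -0.71  0.41 -0.91] t 27.95
(array([3.74000e-02, 2.00000e-03, 2.71441e+01]), 5568, np.float64(3.31)) [-9.1281153  -0.92915831  0.47004757]
```

```bash
python3 -m crank '[[[0.004,0,0],[0,0,0]],[[0.004,0,0],[0,0,0]],[[0.004,0,0],[0,0,0]],[[0.004,0,0],[0,0,0]],[[0.004,0,0],[0,0,0]]]' | sed -n 2,4p
python3 -m crank '[[[0.004,0,0],[0,0,0]],[[0.004,0,0],[0,0,0]],[[0.004,0,0],[0,0,0]],[[0.003,0,0],[0,0,0]],[[0,0,0],[0,0,0]]]' | sed -n 2,4p
python3 - <<'E'
from h import *
go(None,frame(8.3)); print(slope(),slope(),read_state()['force'])
E
```

```text
tcp_pos: [595.0, 41.2, 5.3]
eef_rot: [0.997, 0.072, -0.006, -0.0]
force: [-11.9, -1.2, 1.9]
tcp_pos: [610.5, 43.3, 5.3]
eef_rot: [0.997, 0.072, -0.006, 0.0]
force: [-9.7, -1.1, 1.4]
turn [-0.0007  0.0113 -0.0003] rows>= 0.1
tcp [610.5  43.3   5.3] j [-0.34  1.05  0.36  1.73 -0.69  0.5  -0.95] t 29.25
(array([1.19000e-02, 3.00000e-04, 3.24325e+01]), 4919, np.float64(3.29)) (array([9.60000e-03, 1.60000e-03, 3.27541e+01]), 4919, np.float64(3.27)) [-9.66609708 -1.13686186  1.83838996]
```

```bash
python3 -m crank '[[[0.004,0,0],[0,0,0]],[[0.004,0,0],[0,0,0]],[[0.004,0,0],[0,0,0]],[[0.001,0,0],[0,0,0]],[[0,0,0],[0,0,0]]]' | sed -n 2,4p
python3 - <<'E'
from h import *
go(None,frame(8.3)); print(slope(),slope(),slope(),read_state()['force'])
E
```

```text
tcp_pos: [622.8, 45.0, 5.3]
eef_rot: [0.997, 0.072, -0.006, 0.0]
force: [-12.0, -1.0, 3.3]
turn [-0.0007  0.0123 -0.0005] rows>= 0.1
tcp [622.8  45.    5.3] j [-0.34  1.06  0.37  1.69 -0.68  0.53 -0.97] t 29.98
(array([-8.00000e-04,  1.10000e-03,  3.46155e+01]), 4679, np.float64(3.22)) (array([-2.40000e-03,  2.10000e-03,  3.49301e+01]), 4679, np.float64(3.25)) (array([-1.10000e-03,  1.90000e-03,  3.47205e+01]), 4666, np.float64(3.21)) [-12.0310746   -1.24382618   3.33085013]
```

The slab plane now fits as level: slope ≈0 and top ≈35 mm. Releasing the wedge and going up, then looking at the needle with the wrist camera.

```bash
python3 -m crank '[[[0,0,0],[0,0,0]],[[0,0,0],[0,0,0]],[[0,0,0],[0,0,0]],[[0,0,0],[0,0,0]],[[0,0,-0.01],[0,0,0]]]' 0.07 | tail -2
python3 -m crank '[[[0,0,-0.04],[0,0,0]],[[0,0,-0.06],[0,0,0]],[[0,0,-0.06],[0,0,0]],[[0,0,-0.06],[0,0,0]],[[0,0,-0.03],[0,0,0]]]' | sed -n 2,4p
python3 - <<'E'
from h import *
np.set_printoptions(precision=3,suppress=True)
print(slope(),slope()); im=get_image('wrist'); he=np.array(im['hand_eye']); print(he,im['fx'])
go(); d=np.array([728,-87,70])
for tilt in (-30,-40,-50):
    T=frame(8.3,tilt); c=d+R.from_euler('z',8.3,degrees=True).apply([130,0,150]) # camera position
    print(tilt,'tcp',c-T.apply(he[:3,3]),'dial in cam',he[:3,:3].T@T.inv().apply(d-c))
E
```

```text
gripper_width: 0.795
grip_force: 0.0
tcp_pos: [630.2, 45.4, 271.2]
eef_rot: [0.997, 0.072, 0.003, 0.001]
force: [0.3, 0.4, -1.3]
(array([-0.002,  0.001, 34.614]), 3086, np.float64(3.17)) (array([-0.   ,  0.002, 34.608]), 3071, np.float64(3.21))
[[  -0.      -0.964   -0.265   67.213]
 [   1.      -0.      -0.001   -0.063]
 [   0.001   -0.265    0.964 -145.334]
 [   0.       0.       0.       1.   ]] 371.64829954431775
tcp [629.8  45.8 268.7] j [-0.47  0.74  0.62  1.54 -0.48  1.02 -1.14] t 31.52
-30 tcp [727.143 -87.188 127.744] dial in cam [  0.119 -15.508 197.888]
-40 tcp [713.258 -89.214 151.872] dial in cam [  0.11  -49.635 192.188]
-50 tcp [703.73  -90.604 178.07 ] dial in cam [  0.098 -82.254 180.649]
```

```bash
python3 -m crank '[[[0,0.03,0],[0,-0.175,0]],[[0,0.04,0],[0,-0.175,0]],[[0,0.04,0],[0,0,0]],[[0,0.02,0],[0,0,0]],[[0,0,0],[0,0,0]]]' | sed -n 2,4p
python3 - <<'E'
from h import *
np.set_printoptions(precision=3,suppress=True)
he=np.array([[0,-.964,-.265,67.2],[1,0,0,0],[0,-.265,.964,-145.3]])
d=np.array([728,-87,70]);T=frame(8.3,-20); c=d+R.from_euler('z',8.3,degrees=True).apply([125,0,170]); t=c-T.apply(he[:3,3]); print(t,he[:,:3].T@T.inv().apply(d-c)); go(t,T)
E
```

```text
tcp_pos: [647.0, -83.8, 266.3]
eef_rot: [0.982, 0.07, -0.174, 0.013]
force: [-0.2, 0.4, -0.5]
[740.03  -85.245 126.446] [ -0.     3.52 210.93]
shift [0.134 0.015 0.1  ] rows>= 2.7
turn [-0.     0.002 -0.003] rows>= 0.0
tcp [647.  -83.8 266.3] j [-0.2   0.96  0.62  1.07 -0.36  1.56 -1.09] t 32.15
```

```bash
python3 -m crank '[[[0.04,0.005,0.018],[0,0,0]],[[0.04,0.005,0.018],[0,0,0]],[[0.04,0.005,0.018],[0,0,0]],[[0.022,0,0.017],[0,0,0]],[[0,0,0],[0,0,0]]]' | sed -n 2,4p
python3 - <<'E'
from h import *
go()
im=get_image('wrist'); save(im,'w7'); print([a for a in search_frame('wrist','gauge')[:1]])
f=cv2.imread('pics/w7.png'); cv2.imwrite('pics/w7c.png',cv2.resize(f[100:400,140:500],(720,600),interpolation=2))
E
```

```text
tcp_pos: [757.1, -79.0, 148.5]
eef_rot: [0.982, 0.073, -0.175, 0.012]
force: [-0.0, -0.1, 0.4]
tcp [757.1 -79.  148.5] j [-0.09  1.28  0.58  0.56 -0.44  1.71 -1.22] t 32.77
[{'xyz': [712.1, -87.3, 73.8], 'confidence': 0.74}]
```

View pics/w7c.png

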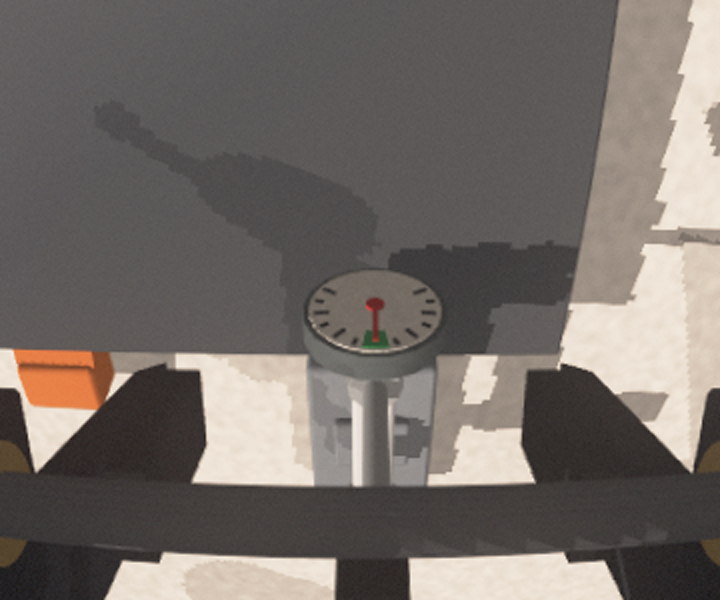

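The crop shows the needle, from (375,305) to (375,340), in the middle of the green mark, and the wedge head at the low edge near (65,378). Nothing is touching the robot, so I'm handing in.

```bash
python3 -m crank '[[[0,0,-0.03],[0,0,0]],[[0,0,0],[0,0,0]],[[0,0,0],[0,0,0]]]' | sed -n 2,4p
python3 -c "
from plant import *
print(close_job())"
```

```text
tcp_pos: [768.0, -80.0, 180.6]
eef_rot: [0.982, 0.071, -0.173, 0.013]
force: [0.2, -0.4, -0.6]
the job is handed in; nothing more can be done
None
```

The job is handed in at about 33 s, with no verdict returned: the gauge stands by itself with its foot on the slab, the needle was in the middle of the green mark at the last look, and the wedge is in place under the low edge.

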